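# Hang a juice bottle in the slotted counter rack and pin the gate

### The job

Hang the orange juice bottle in the counter rack beside the cola bottle already hanging there: take its neck in through the open front of the slot, its body under the plate, and round the corner into the cross lane, and let it hang by its collar. Then swing the red gate fully shut across the slot's mouth, and lock it by moving the green-headed pin from its parking hole down through the yellow lug and the gate's eye until its head sits on the lug. Leave the other bottles and the jar where they are.

Things in the scene. Friction and masses are not known exactly. Their poses are not given: they have to be found in the camera images.
- juice_center (a point): Centre of the loose juice bottle to be hung: orange, green collar and cap, about 0.25 kg, standing, 171 mm tall, z up; origin 85.5 mm above the underside. From the underside: body 60 mm across up to 85 mm, shoulder to 107, neck 22 mm across to 133, collar 44 mm across from 133 to 137, cap 32 mm across to 171. The cap, above the collar, can be gripped.
- juice_collar (a point): Centre of the underside of the juice bottle's collar, 133 mm above its underside; this face rests on the rack's plate when the bottle hangs. z along the bottle, up.
- rack: Fixed rack: aluminium plate 200 x 300 mm, 6 thick, top 150 mm above the counter, on blue side panels and a low rear rail, open in front (-x). Origin at counter level under the plate's centre, z up. L-shaped slot 30 mm wide: entry lane from the front edge (x -100) along y = 75 to x = 60; cross lane along x = 45 to its closed end at y = -100 (mm). Cola hangs at y about -82.
- mouth (a point): Centre of the slot's open mouth at the plate's front edge, on the plate's top. Axes as the rack. At rack x = -100, y = 75 mm. A neck passes in the slot with the collar above the plate and the body below; a hung bottle's underside is 17 mm above the counter.
- corner (a point): Where the centre lines of the entry lane and the cross lane meet, on the plate's top, at rack x = 45, y = 75 mm. Axes as the rack.
- place (a point): Middle of the juice bottle's place in the cross lane, on the plate's top, at rack x = 45, y = -5 mm: 80 mm to the right (rack -y) of the corner and 77 mm from the hanging cola bottle. Axes as the rack.
- gate (a joint): Angle of the red gate, rad: 0 is fully shut against its stop, across the mouth, its eye in line with the lug's hole; it grows as the gate swings level out to the front (clockwise from above), up to 2.5. Light friction (about 1 N at the knob); it stays where it is left. Starts open at 1.7 to 2.3.
- gate_hinge (a point): The gate's hinge axis at the height of the gate arm's top, 12 mm above the plate's top, at rack x = -85, y = 120 mm. Fixed to the rack, axes as the rack. At joint value q the gate points from here along rack (-sin q, -cos q).
- gate_knob (a point): Centre of the gate's upright black round knob, 12 mm across and 28 mm tall, standing on the gate arm (14 mm wide, 8 mm thick) 46 mm from the hinge axis. The origin is 14 mm above the arm's top and 26 mm above the plate's top.
- gate_eye (a point): Centre of the top of the hole (13 mm across) in the gate's 26 mm square end, 92 mm from the hinge axis.
- lug_hole (a point): Centre of the top of the yellow lug's hole (13 mm across), 24 mm above the plate's top, at rack x = -85, y = 28 mm. The lug is 28 x 30 mm, 8 mm thick, on a post on its right. Straight below lie the shut gate's eye (4 to 12 mm above the plate) and a like hole in the plate. Axes as the rack.
- pin_head (a point): Centre of the loose pin's green round head, 18 mm across, 26 mm tall; 40 g; z up. Steel shaft below: 9 mm across, 40 mm long, the last 10 mm a cone. It starts upright in the 13 mm hole of the black boss (28 mm square) at rack x = -85, y = -60, 24 mm above the plate's top. Head centre 37 mm above the plate's top there, and also when home in the lug.
- cola_center (a point): Centre (half-way up) of a standing cola bottle, dark with red cap, of the juice bottle's shape; leave it alone.
- hung_collar (a point): Centre of the underside of the collar of the cola bottle already hanging in the rack, same shape; leave it hanging there (a light touch does no harm).
- jar_mid (a point): Middle of a pale jar with a blue lid, 90 mm across and 130 mm tall; leave it alone.

How it is judged:
By the outcome, as a careful person would: the job done as asked, in the order asked, and still so for the second after the job is handed in, with the robot touching nothing.
It also fails if it takes over 69 s, if anything falls off the work surface, if the arm or the gripper's body presses on something with over 40 N, if the wrist force passes 120 N, or if a joint passes its speed limit or range.

### The arm

A 6-joint arm with a two-finger parallel gripper is mounted at the origin on the work surface. World frame = base frame: x ahead of the robot, y to its left, z up, the work surface at z = 0. Lengths are in mm, angles in rad, forces in N, time in s.
With the tool pointing down it reaches from about 350 to 1000 mm from the base axis. Payload 7.1 kg.
Tool frame: the origin (TCP) lies at the very end of the fingers, on their centre line; the grasp point (between the pads) lies 19 mm behind it; z points along the fingers, x is the direction in which the jaws open and shut, and the axes are right-handed (so a half turn about z gives the same grasp; the last joint's range is limited). The gripper opens to 85 mm and grips with 20 to 120 N. Pads are 22 mm wide; open, the fingers measure 114 mm over their backs; the gripper's body (76 mm by 85 mm) begins 54 mm behind the grasp point. The pads swing forward as they close: fully open they stand 13 mm farther back than shut.
Start: joints at [-1.22, 0.423, 1.63, -0, 1.089, -0.019], TCP at [225.909, -582.726, 207.319] pointing down, gripper open.
Joint ranges: [-3, 3], [-0.9, 2.11], [0.09, 2.58], [-1.31, 4.45], [0.11, 2.69], [-2.54, 2.54]. Speed limits (rad/s): [2.39, 2.39, 3.01, 3.14, 3.14, 3.14].

### API

Orientations are given as a unit quaternion [w, x, y, z].
In Python, from workcell import arm gives the robot as it stands. The module is installed in compiled form; this text tells all that it offers.
- The arm moves only by the tool jog_arm, never from a script. Its argument "series" is text: rows parted by semicolons, each of 4 numbers parted by spaces: the shift along the tool's x, y, z in m, then the turn about the tool's z in rad. A call has 1 to 12 rows; each row shifts and turns the commanded pose from where the row before left it, along the tool's axes as they then stand; what a row does not reach is not made up. A row lasts 1/10 s, in which the tool goes at most 50 mm and 8.59 degrees, less where a joint would pass 70% of its speed; a pose out of reach is approached as far as the arm can. A call with a gripper value outside its range is refused whole. "hand" is the closure in counts, from 0 (fully open) to 255 (shut), set as the call begins (left out, the last holds). The fingers move at their own pace and stop on an object; "squeeze" is the grip in N (left out, the last holds). Time passes only in rows, so rows that do not move let the fingers close. It gives the time, the measured TCP pose, the force and the opening at its end, in the units of the state.
- arm.state(): the state, without advancing time (a new reading comes with each control period).
- arm.grab_frame(name): name is "side" or "top" or "wrist"; returns the picture (420x560x3 uint8, blue, green, red); there is no depth.
- arm.camera_params(name): a dict with "fx", "fy", "cx", "cy" (pixels), "R" (3x3) and "t" (3): a world point X has camera coordinates R X + t. Camera axes: x right, y down, z forward; pixel columns grow to the right and rows downward; lengths in mm; the calibration is good to about 2 mm. A picture is of the moment at which its call begins: read the wrist's pose just before it. camera_params takes no time and is no camera call; for the wrist camera it gives the pose at the moment of the call.
- arm.hand_in(): hands the job in, once; it reports no verdict.
The state is a dict: "t": time; "joint_pos": joint angles; "joint_vel": joint speeds; "effort": joint torques, N m; "tool_pos": TCP position; "ee_rot": TCP orientation; "ft_force": force on the tool from outside, world axes, zero at the start; "torque": the same for the moment, N m; "finger_gap": finger opening in mm.
Only numpy, scipy, OpenCV 4.12 (cv2) and the standard library are available. Lean on these libraries where they do the work, as an engineer would, in place of code of your own. Each camera call takes 0.05 s, during which the arm holds its last target. There are 200 camera calls.

## Working session

There is one attempt and no reset: what is moved stays moved. The work goes in short steps, Python scripts to look and compute and a tool call to move; the robot and the scene stay as the last step left them, time stands still between calls to the robot, and variables do not carry over. Pictures are saved under pics/ and viewed, about 8 in all and at most 12, crops included, and the job is handed in when it is done.

Besides the shell and the picture viewer there is one more tool, called after "Request:" as name(argument=value, ...) on one line, values as JSON. jog_arm: Moves the arm, as the interface text tells. Its arguments: {"type":"object","properties":{"series":{"type":"string"},"hand":{"type":"number"},"squeeze":{"type":"number"}},"required":["series"]}

```bash
mkdir -p pics
python3 - <<'E'
from workcell import arm
import cv2,numpy as np
s=arm.state();print(s)
a=arm.grab_frame("side");b=arm.grab_frame("top")
cv2.imwrite("pics/side0.png",a);cv2.imwrite("pics/top0.png",b)
for n in("side","top","wrist"):
    print(n,arm.camera_params(n))
E
```

```text
{'t': 0.0, 'joint_pos': array([-1.21995543e+00,  4.23869363e-01,  1.63067548e+00, -1.54561264e-05,
        1.08860657e+00, -1.89898493e-02]), 'joint_vel': array([ 0.00095549,  0.00066589,  0.00161876, -0.00017934, -0.00019348,
        0.00104096]), 'effort': array([-4.68114886e-03, -5.57390928e+01, -2.81738251e+01, -2.05613269e-04,
        7.32039931e-03,  1.01592300e-05]), 'tool_pos': array([ 225.73756919, -582.18858702,  206.53361776]), 'ee_rot': array([-4.46938730e-04,  8.25064692e-01, -5.65037739e-01, -6.38530966e-04]), 'ft_force': array([-0.14771788,  0.50561245, -0.33649644]), 'torque': array([-0.03059129, -0.00556206,  0.03252027]), 'finger_gap': 85.35978816559627}
side {'fx': 448.3775537103363, 'fy': 448.3775537103363, 'cx': 289.32827435827215, 'cy': 205.95228057888667, 'R': array([[-0.83620131, -0.54815168,  0.01723678],
       [-0.40481479,  0.59572806, -0.69370964],
       [ 0.36998967, -0.58705861, -0.72004849]]), 't': array([522.79141024, 300.00455786, 872.50901402])}
top {'fx': 409.30060884559634, 'fy': 409.30060884559634, 'cx': 280.2834750730825, 'cy': 210.28321985825997, 'R': array([[-0.00403144, -0.99975281, -0.02186489],
       [-0.98602478,  0.00761584, -0.16642456],
       [ 0.16654994,  0.02088839, -0.98581174]]), 't': array([  64.48421829,  601.23360233, 1142.59792796])}
wrist {'fx': 347.17111485731357, 'fy': 347.17111485731357, 'cx': 270.76511725395864, 'cy': 208.45115399629054, 'R': array([[ 0.36066836, -0.93269234, -0.00182817],
       [-0.89937998, -0.34830446,  0.26419626],
       [-0.24705059, -0.09364301, -0.96446721]]), 't': array([-622.92925219,  -34.48802857,  378.36446271])}
```

View pics/side0.png

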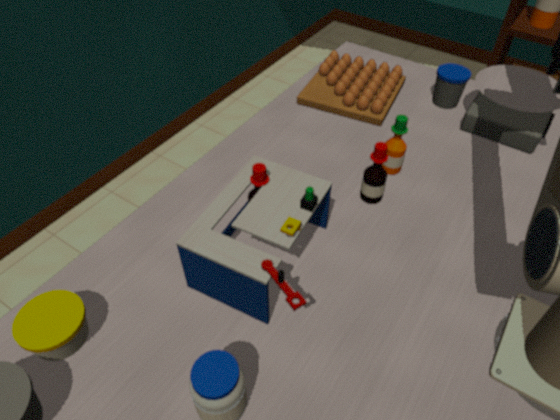

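View pics/top0.png

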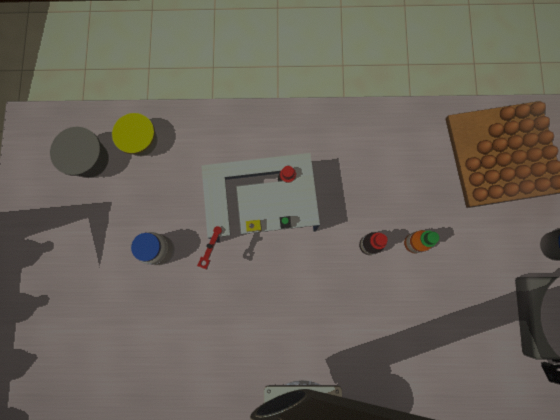

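```bash
cat > h.py <<'E'
import cv2,numpy as np
from scipy.spatial.transform import Rotation as Ro
def mask(im,c):
    h=cv2.cvtColor(im,cv2.COLOR_BGR2HSV);r=cv2.inRange
    m={'red':r(h,(0,170,70),(5,255,255))|r(h,(174,170,70),(180,255,255)),'green':r(h,(50,130,50),(80,255,255)),
       'yellow':r(h,(22,170,90),(33,255,255)),'orange':r(h,(6,170,100),(18,255,255))}[c]
    return m
def blobs(im,c,a=15):
    n,l,s,ce=cv2.connectedComponentsWithStats(mask(im,c))
    return [(ce[i].round(1),s[i]) for i in range(1,n) if s[i][4]>=a]
def ray(P,uv):
    R=P['R'];d=R.T@np.array([(uv[0]-P['cx'])/P['fx'],(uv[1]-P['cy'])/P['fy'],1]);return -R.T@P['t'],d/np.linalg.norm(d)
def onz(P,uv,z):
    o,d=ray(P,uv);return o+d*(z-o[2])/d[2]
def tri(P,u,Q,v):
    o,d=ray(P,u);p,e=ray(Q,v);k=np.linalg.lstsq(np.c_[d,-e],p-o,rcond=None)[0]
    a,b=o+k[0]*d,p+k[1]*e;return (a+b)/2,np.linalg.norm(a-b)
def proj(P,X):
    c=P['R']@np.array(X)+P['t'];return np.array([P['fx']*c[0]/c[2]+P['cx'],P['fy']*c[1]/c[2]+P['cy']])
E
python3 - <<'E'
from h import *
from workcell import arm
np.set_printoptions(precision=1,suppress=True)
A=arm.camera_params("side");B=arm.camera_params("top")
a=cv2.imread("pics/side0.png");b=cv2.imread("pics/top0.png")
for c in('red','green','yellow'):
    ba,bb=blobs(a,c),blobs(b,c)
    for u in ba:
        for v in bb:
            X,e=tri(A,u[0],B,v[0])
            if e<12: print(c,u[0],u[1][4],v[0],v[1][4],X,e)
h=cv2.cvtColor(b,cv2.COLOR_BGR2HSV)
for p in [(202,165),(313,154),(319,228),(209,238)]: print(onz(B,p,150))
E
```

```text
red [379.5 153.4] 263 [378.5 240.3] 193 [ 502.6 -199.1  148.9] 1.134307094896497
red [259.1 175.2] 297 [286.6 173.2] 135 [681.6  41.  167.1] 1.3494770207003253
green [400. 125.] 204 [429.9 237.9] 169 [ 508.2 -333.5  148.7] 0.8705655481614366
green [308.7 193.5] 78 [284.6 220.3] 29 [551.8  46.9 187.5] 1.2192075828957403
yellow [290.4 225.8] 208 [253.4 225.1] 111 [542.4 128.6 170.7] 0.7752656459929039
yellow [ 47.9 320.4] 3278 [132.5 132.6] 1292 [838.5 502.8  66. ] 0.8537877558827293
[712.1 272.4 150. ]
[740.  -31.1 150. ]
[536.6 -43.4 150. ]
[511.8 248.2 150. ]
```

Request:
jog_arm(series="0 0 0 -0.1435; 0 0 0 -0.1435; 0 0 0 -0.1435; 0 0 0 -0.1435; 0 0 0 -0.1435; 0 0 0 -0.1435; 0 0 0 -0.1435; 0 0 0 -0.1435; 0 0 0 -0.1435", hand=0, squeeze=50)

```text
t: 1.0
tool_pos: [225.8, -582.4, 206.8]
ee_rot: [-0.0, 0.999, 0.048, -0.0]
ft_force: [-0.9, -0.3, 0.4]
finger_gap: 85.4
```

Request:
jog_arm(series="0.03 -0.022 0 0; 0.03 -0.022 0 0; 0.03 -0.022 0 0; 0.03 -0.022 0 0; 0.03 -0.022 0 0; 0.03 -0.022 0 0; 0.03 -0.022 0 0; 0.03 -0.022 0 0; 0 -0.022 0 0; 0 -0.022 0 0; 0 0 0 0; 0 0 0 0")

```text
t: 2.2
tool_pos: [445.2, -341.9, 207.3]
ee_rot: [0.0, 0.999, 0.046, -0.0]
ft_force: [0.1, -0.0, -1.0]
finger_gap: 85.3
```

Run:
```python
from h import *
from workcell import arm
np.set_printoptions(precision=3,suppress=True)
s=arm.state();P=arm.camera_params("wrist");im=arm.grab_frame("wrist");cv2.imwrite("pics/w1.png",im)
print(s['t'],s['tool_pos'],Ro.from_quat(s['ee_rot'],scalar_first=True).as_matrix(),s['joint_pos'],-P['R'].T@P['t'])
for c in('green','orange','red'):
    for b in blobs(im,c,100): print(c,b[0],b[1],onz(P,b[0],160))
```

```text
2.2 [ 445.151 -341.894  207.308] [[ 0.996  0.091 -0.   ]
 [ 0.091 -0.996 -0.   ]
 [-0.     0.    -1.   ]] [-0.676  0.33   1.773 -0.     1.039 -0.767] [ 438.054 -274.58   373.565]
green [369.  216.4] [ 333  182   68   67 2690] [ 506.59  -332.385  160.   ]
orange [338.7 182.2] [ 314  160   66   63 1662] [ 484.059 -312.044  160.   ]
red [391.   17.7] [ 355    0   79   41 1451] [ 499.786 -217.599  160.   ]
```

View pics/w1.png

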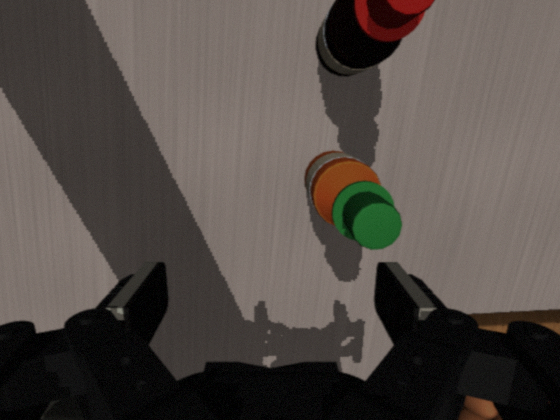

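The wrist picture shows the cap top centred near pixel (376,224), with the collar ring just above-left of it. I'll cast this onto z=171.

Run:
```python
from h import *
from workcell import arm
s=arm.state();P=arm.camera_params("wrist");R=Ro.from_quat(s['ee_rot'],scalar_first=True).as_matrix()
for uv,z in(((375.5,224.5),171),((362,212),137)):
    X=onz(P,uv,z);print(X,R.T@(X-s['tool_pos']))
```

```text
[ 507.99074706 -334.84499241  171.        ] [63.22581012 -1.92767385 36.34984017]
[ 508.61137063 -336.52338647  137.        ] [63.6869937  -0.21497683 70.35066603]
```

Request:
jog_arm(series="0.032 -0.001 0 0; 0.0315 0 0 0; 0 0 0.022 0; 0 0 0.022 0; 0 0 0.02 0; 0 0 0 0; 0 0 0 0")

```text
t: 2.95
tool_pos: [508.2, -336.1, 143.3]
ee_rot: [-0.0, 0.999, 0.045, -0.0]
ft_force: [-0.2, -0.2, 0.1]
finger_gap: 85.5
```

Request:
jog_arm(series="0 0 0 0;0 0 0 0;0 0 0 0;0 0 0 0;0 0 0 0;0 0 0 0;0 0 0 0;0 0 0 0;0 0 0 0", hand=255, squeeze=60)

```text
t: 3.85
tool_pos: [509.1, -335.7, 144.5]
ee_rot: [0.001, 0.999, 0.045, 0.001]
ft_force: [1.0, 0.4, 5.6]
finger_gap: 26.9
```

Request:
jog_arm(series="0 0 -0.01 0; 0 0 -0.02 0; 0 0 -0.03 0; 0 0 0 0; 0 0 0 0")

```text
t: 4.35
tool_pos: [508.1, -335.1, 203.5]
ee_rot: [0.0, 0.999, 0.045, 0.0]
ft_force: [-0.3, -0.3, -4.2]
finger_gap: 26.7
```

Request:
jog_arm(series="-0.012 -0.01 0 0; -0.022 -0.02 0 0; -0.028 -0.028 0 0; -0.026 -0.03 0 0; -0.012 -0.033 0 0; 0.002 -0.035 0 0; 0.004 -0.038 0 0; 0.004 -0.038 0 0;0.004 -0.038 0 0; 0.004 -0.038 0 0;0.004 -0.038 0 0; 0.004 -0.038 0 0")

```text
t: 5.55
tool_pos: [398.3, 41.9, 202.1]
ee_rot: [0.0, 0.999, 0.045, -0.001]
ft_force: [1.1, -0.5, -3.1]
finger_gap: 27.1
```

Request:
jog_arm(series="0.004 -0.038 0 0; 0.004 -0.038 0 0; 0.003 -0.03 0 0; 0.002 -0.018 0 0; 0 -0.008 0 0; 0 0 0 0; 0 0 0 0")

```text
t: 6.25
tool_pos: [400.1, 172.3, 202.7]
ee_rot: [0.0, 0.999, 0.045, -0.001]
ft_force: [0.7, 0.1, -3.5]
finger_gap: 27.1
```

Run:
```python
from h import *
from workcell import arm
np.set_printoptions(precision=3,suppress=True)
s=arm.state();P=arm.camera_params("wrist");im=arm.grab_frame("wrist");cv2.imwrite("pics/w2.png",im)
print(s['t'],s['tool_pos'],s['finger_gap'],s['ft_force'])
for c in('green','red','yellow'):
    for b in blobs(im,c,60): print(c,b[0],b[1],onz(P,b[0],174))
t=arm.grab_frame("side");cv2.imwrite("pics/s2.png",cv2.resize(t[100:350,130:460],None,fx=2,fy=2))
```

```text
6.25 [400.119 172.317 202.656] 27.137094897631684 [ 0.682  0.079 -3.541]
green [271.5 224.1] [ 232  205   80   45 1495] [399.101 176.968 174.   ]
green [271.1 270. ] [ 241  237   61   65 3226] [401.516 147.577 174.   ]
red [386.9  96.9] [ 339   55  105   80 3022] [454.108 253.643 174.   ]
red [488.4 154.6] [ 447  132   73   48 1838] [515.914 228.408 174.   ]
yellow [490.5 312.9] [ 466  287   50   54 1830] [542.654 130.631 174.   ]
```

View pics/w2.png

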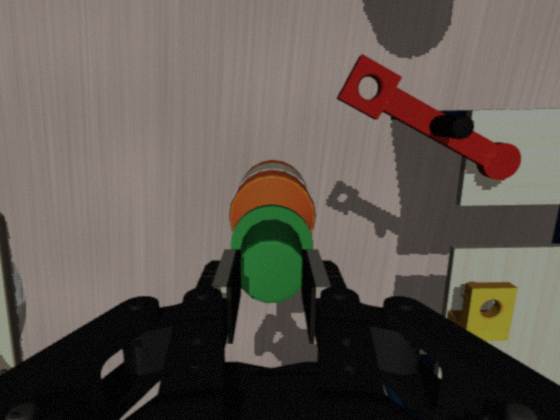

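View pics/s2.png

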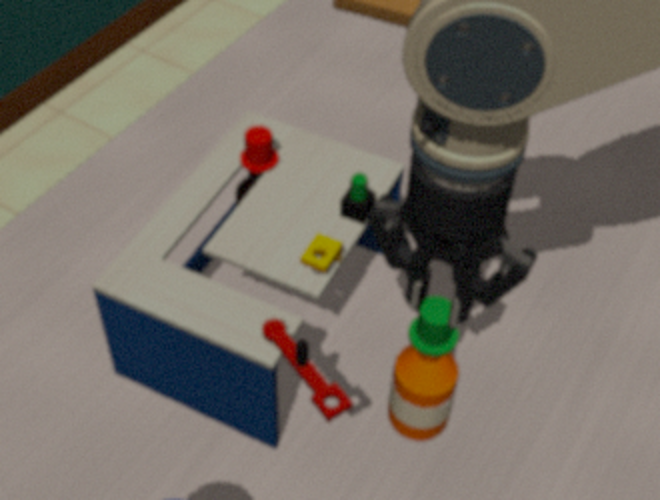

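Held upright. Wrist view: lug hole at (491,307), hinge (497,160), eye (369,88), slot edges at rows ~206 and ~247.

Run:
```python
from h import *
from workcell import arm
np.set_printoptions(precision=3,suppress=True)
s=arm.state();P=arm.camera_params("wrist");print(s['tool_pos'])
im=cv2.imread("pics/w2.png")
g=cv2.cvtColor(im,cv2.COLOR_BGR2GRAY).astype(int)
for c in(480,500,540):
    col=g[190:270,c]; d=np.diff(cv2.GaussianBlur(col.astype(np.float32).reshape(-1,1),(1,5),0).ravel())
    l=190+d.argmin()+.5;r=190+d.argmax()+.5; print(c,l,r,onz(P,(c,l),150),onz(P,(c,r),150))
for row in(140,190,280):
    r=g[row,435:475];d=np.diff(r);e=435+d.argmax()+.5;print('front',row,e,onz(P,(e,row),150))
L=onz(P,(491,307),174);H=onz(P,(497,160),162);E=onz(P,(369,88),162)
print('lug',L,'hinge',H,'eye',E)
v=H-L;yaw=np.arctan2(-v[0],v[1]);print('dist',np.hypot(*v[:2]),'yaw',yaw)
c,sn=np.cos(yaw),np.sin(yaw);Rk=np.array([[c,-sn],[sn,c]])
O=((L[:2]-Rk@[-85,28])+(H[:2]-Rk@[-85,120]))/2;print('O',O)
e=Rk.T@(E-H)[:2];print('q',np.arctan2(-e[0],-e[1]),np.hypot(*e))
for n,p in dict(mouth=(-100,75),corner=(45,75),place=(45,-5),pin=(-85,-60),lug=(-85,28),hung=(45,-82)).items(): print(n,O+Rk@p)
```

```text
[400.55  172.163 203.044]
480 205.5 247.5 [534.729 193.769 150.   ] [541.979 164.956 150.   ]
500 204.5 247.5 [547.553 195.589 150.   ] [555.425 166.156 150.   ]
540 203.5 246.5 [573.334 198.562 150.   ] [582.101 169.259 150.   ]
front 140 436.5 [497.435 232.694 150.   ]
front 190 461.5 [520.29  202.868 150.   ]
front 280 449.5 [526.876 139.391 150.   ]
lug [542.609 134.231 174.   ] hinge [530.163 224.713 162.   ] eye [447.582 258.164 162.   ]
dist 91.33383678139487 yaw 0.13669060441280054
O [630.677 117.745]
q 2.0923507268926658 89.09861016300741
mouth [521.39  178.419]
corner [665.037 198.177]
place [675.938 118.924]
pin [554.646  46.722]
lug [542.654 133.901]
hung [686.431  42.642]
```

Request:
jog_arm(series="0 0.0045 0.005 -0.025; 0.015 0.004 0.014 0; 0.025 0 0.014 0; 0.02 0 0 0; 0.015 0 0 0; 0 0 0 0; 0 0 0 0")

```text
t: 7.05
tool_pos: [475.7, 172.5, 170.0]
ee_rot: [0.0, 0.998, 0.057, -0.001]
ft_force: [-1.0, -0.7, -3.3]
finger_gap: 26.8
```

Run:
```python
from h import *
from workcell import arm
np.set_printoptions(precision=3,suppress=True)
s=arm.state();P=arm.camera_params("wrist");im=arm.grab_frame("wrist");cv2.imwrite("pics/w3.png",im)
R=Ro.from_quat(s['ee_rot'],scalar_first=True).as_matrix()
print(s['t'],s['tool_pos'],R[:,0],s['ft_force'])
g=cv2.cvtColor(im,cv2.COLOR_BGR2GRAY)
for c in range(400,560,20):
    d=np.diff(cv2.GaussianBlur(g[180:280,c].astype(np.float32).reshape(-1,1),(1,5),0).ravel())
    l=180+d.argmin()+.5;r=180+d.argmax()+.5
    a,b=[(R.T@(onz(P,(c,k),150)-s['tool_pos']))[:2] for k in(l,r)];print(c,l,r,a,b)
print('cap',[(R.T@(onz(P,b[0],190)-s['tool_pos'])) for b in blobs(im,'green',500)],[b for b in blobs(im,'green',500)])
```

```text
7.05 [475.704 172.454 170.028] [ 0.993  0.114 -0.001] [-0.994 -0.668 -3.333]
400 210.5 260.5 [ 71.015 -15.469] [73.948 14.644]
420 211.5 260.5 [ 82.214 -14.885] [85.54  14.648]
440 211.5 260.5 [ 93.356 -14.879] [97.13  14.651]
460 211.5 260.5 [104.495 -14.874] [108.718  14.655]
480 211.5 260.5 [115.634 -14.868] [120.305  14.658]
500 211.5 260.5 [126.77  -14.863] [131.89   14.662]
520 211.5 261.5 [137.905 -14.857] [143.591  15.293]
540 211.5 261.5 [149.039 -14.852] [155.182  15.296]
cap [array([ -0.552, -20.64 , -19.978]), array([ -0.83 ,   1.623, -19.971])] [(array([271.7, 223.7]), array([ 232,  205,   80,   45, 1503], dtype=int32)), (array([271.1, 269.9]), array([ 241,  238,   61,   64, 3229], dtype=int32))]
```

View pics/w3.png

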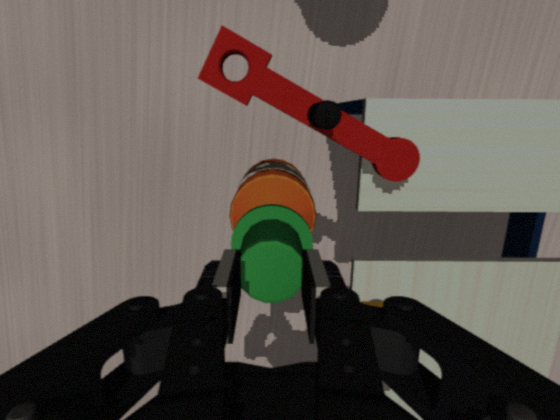

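Request:
jog_arm(series="0.012 0 0 0; 0.018 0 0 0; 0.02 0 0 0; 0.02 0 0 0; 0.02 0 0 0; 0.02 0 0 0; 0.01 0 0 0; 0 0 0 0; 0 0 0 0")

```text
t: 8.0
tool_pos: [594.5, 187.0, 170.0]
ee_rot: [0.0, 0.998, 0.058, -0.001]
ft_force: [-0.9, -0.1, -3.2]
finger_gap: 26.8
```

Run:
```python
from h import *
from workcell import arm
np.set_printoptions(precision=3,suppress=True)
s=arm.state();P=arm.camera_params("wrist");im=arm.grab_frame("wrist");cv2.imwrite("pics/w4.png",im)
R=Ro.from_quat(s['ee_rot'],scalar_first=True).as_matrix()
print(s['t'],s['tool_pos'],R[:,0],s['ft_force'])
g=cv2.cvtColor(im,cv2.COLOR_BGR2GRAY)
for r in range(222,262,8):
    d=np.diff(cv2.GaussianBlur(g[r:r+1,330:460].astype(np.float32),(5,1),0).ravel())
    k=330+d.argmax()+.5;print(r,k,(R.T@(onz(P,(k,r),150)-s['tool_pos']))[:2])
```

```text
8.0 [594.472 187.021 169.959] [ 0.993  0.115 -0.001] [-0.909 -0.073 -3.2  ]
222 428.5 [87.653 -8.764]
230 427.5 [87.652 -4.023]
238 426.5 [87.652  0.778]
246 424.5 [87.079  5.642]
254 424.5 [87.65 10.57]
```

View pics/w4.png

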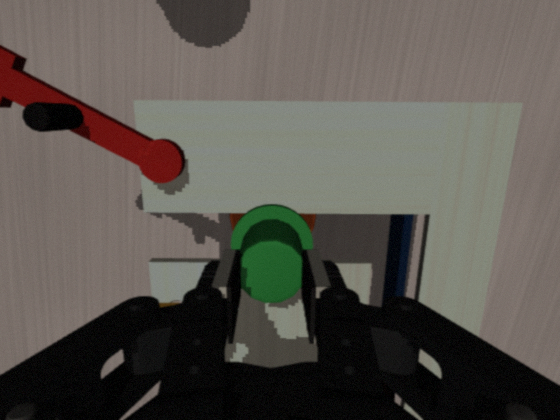

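Request:
jog_arm(series="0.016 0 0 0; 0.018 0 0 0; 0.018 0 0 0; 0.014 0 0 0; 0.006 0 0 0; 0 0 0 0; 0 0.008 0 0; 0 0.014 0 0; 0 0.018 0 0; 0 0.018 0 0; 0 0.014 0 0; 0 0.008 0 0")

```text
t: 9.25
tool_pos: [676.3, 113.7, 170.4]
ee_rot: [0.0, 0.998, 0.057, 0.0]
ft_force: [0.2, 0.2, -4.0]
finger_gap: 27.0
```

Request:
jog_arm(series="0 0 0 0; 0 0 0.004 0; 0 0 0.004 0; 0 0 0.001 0; 0 0 0 0; 0 0 0 0")

```text
t: 9.85
tool_pos: [676.3, 116.6, 161.6]
ee_rot: [-0.0, 0.998, 0.058, 0.0]
ft_force: [-0.1, 0.8, -0.2]
finger_gap: 26.5
```

Request:
jog_arm(series="0 0 0 0;0 0 0 0;0 0 0 0;0 0 0 0;0 0 0 0;0 0 0 0;0 0 0 0", hand=0)

```text
t: 10.55
tool_pos: [676.1, 116.0, 161.3]
ee_rot: [0.0, 0.998, 0.058, -0.0]
ft_force: [-0.1, 0.5, 0.0]
finger_gap: 85.4
```

Request:
jog_arm(series="0 0 -0.015 0; 0 0 -0.025 0; 0 0 -0.03 0; 0 0 -0.03 0; 0 0 0 0;0 0 0 0")

```text
t: 11.15
tool_pos: [676.6, 116.1, 263.1]
ee_rot: [-0.0, 0.998, 0.058, 0.001]
ft_force: [-0.0, -0.7, -0.4]
finger_gap: 85.4
```

Run:
```python
from h import *
from workcell import arm
np.set_printoptions(precision=3,suppress=True)
s=arm.state();P=arm.camera_params("wrist");im=arm.grab_frame("wrist");cv2.imwrite("pics/w5.png",im)
print(s['t'],s['tool_pos'],s['finger_gap'])
A=arm.camera_params("side");B=arm.camera_params("top");a=arm.grab_frame("side");b=arm.grab_frame("top")
cv2.imwrite("pics/s5.png",a)
for c in('green','red','yellow'):
    for u in blobs(a,c):
        for v in blobs(b,c):
            X,e=tri(A,u[0],B,v[0])
            if e<6: print(c,u[0],v[0],X,e)
cv2.imwrite("pics/m5.png",np.hstack([cv2.resize(im,None,fx=.7,fy=.7),cv2.resize(a[120:330,150:360],(294,294))[:294].copy() if 0 else cv2.resize(a[120:330,150:360],(294,294))]))
```

```text
11.15 [676.603 116.082 263.089] 85.36956078714009
red [379.3 153.4] [378.2 240.4] [ 502.465 -198.076  149.532] 0.6613608266150661
red [259.1 174.9] [289.8 171. ] [689.378  32.022 157.631] 2.918276831231573
yellow [ 48.1 320.4] [132.5 132.6] [838.301 502.654  66.006] 1.1796681926096817
```

View pics/m5.png

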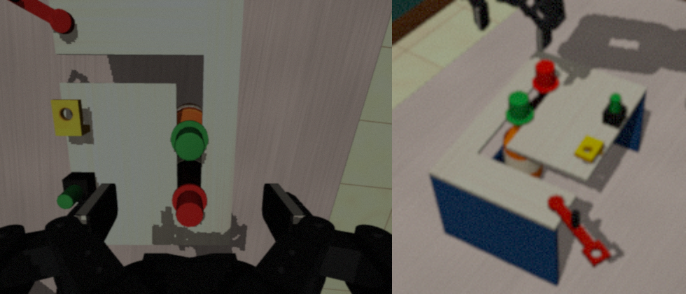

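Request:
jog_arm(series="-0.02 -0.017 0 0; -0.03 -0.026 0 0; -0.035 -0.03 0.01 0; -0.035 -0.03 0.01 0; -0.03 -0.026 0.01 0; -0.021 -0.018 0.01 0; 0 0 0 0; 0 0 0 0")

```text
t: 12.1
tool_pos: [488.8, 242.4, 220.7]
ee_rot: [0.0, 0.998, 0.058, -0.001]
ft_force: [0.4, -0.6, -0.3]
finger_gap: 85.6
```

Run:
```python
from h import *
from workcell import arm
np.set_printoptions(precision=3,suppress=True)
s=arm.state();P=arm.camera_params("wrist");im=arm.grab_frame("wrist");cv2.imwrite("pics/w6.png",im)
R=Ro.from_quat(s['ee_rot'],scalar_first=True).as_matrix()
print(s['t'],s['tool_pos'],R[:,0])
for z,X in((190,(490,242.9,190)),(162,(532.7,225.6,162)),(174,(543.2,134.2,174))): print(proj(P,X))
```

```text
12.1 [488.774 242.44  220.654] [ 0.993  0.117 -0.001]
[274.529 230.138]
[332.39  247.312]
[329.047 371.309]
```

View pics/w6.png

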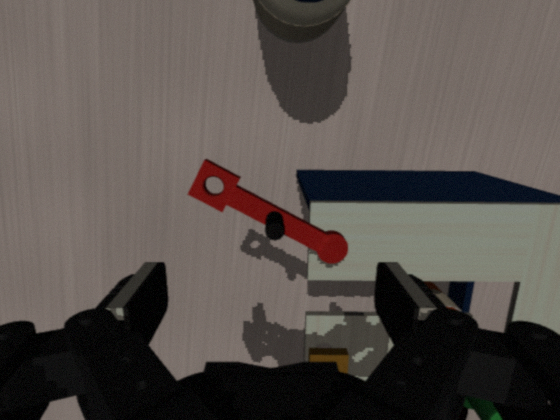

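Knob top at about (275,231), hinge at (332,247): both match the prediction to a pixel.

Request:
jog_arm(series="0.001 0 0.018 0; 0 0 0.02 0; 0 0 0.0155 0; 0 0 0 0; 0 0 0 0")

```text
t: 12.65
tool_pos: [491.3, 242.0, 168.0]
ee_rot: [0.0, 0.998, 0.057, 0.0]
ft_force: [-0.8, -0.5, -0.1]
finger_gap: 85.6
```

Request:
jog_arm(series="0 0 0 0;0 0 0 0;0 0 0 0;0 0 0 0;0 0 0 0;0 0 0 0;0 0 0 0;0 0 0 0;0 0 0 0;0 0 0 0", hand=255, squeeze=25)

```text
t: 13.65
tool_pos: [490.3, 242.5, 167.8]
ee_rot: [-0.0, 0.998, 0.058, -0.0]
ft_force: [-0.2, -0.2, -0.6]
finger_gap: 0.2
```

Request:
jog_arm(series="-0.0038 0.0093 0 0; -0.0018 0.0114 0 0; 0.0011 0.0114 0 0; 0.0039 0.0108 0 0; 0.0064 0.0095 0 0; 0 0 0 0")

```text
t: 14.25
tool_pos: [503.5, 189.8, 168.0]
ee_rot: [-0.0, 0.998, 0.057, 0.0]
ft_force: [0.7, -0.5, -0.1]
finger_gap: 0.2
```

Run:
```python
from h import *
from workcell import arm
im=arm.grab_frame("wrist");a=arm.grab_frame("side")
cv2.imwrite("pics/m7.png",np.hstack([cv2.resize(im,None,fx=.7,fy=.7),cv2.resize(a[120:330,150:360],(294,294))]))
```

```text
(no output)
```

View pics/m7.png

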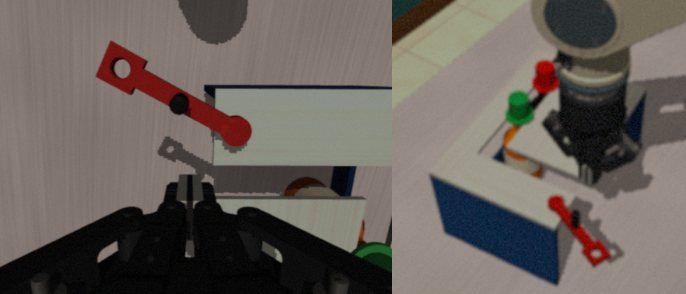

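Run:
```python
from h import *
from workcell import arm
np.set_printoptions(precision=1,suppress=True)
s=arm.state();P=arm.camera_params("wrist");im=arm.grab_frame("wrist")
print(s['tool_pos'])
print('knobtop',onz(P,(257,144),190),'base',onz(P,(256,150),162),'hinge',onz(P,(338,186),162),'eye',onz(P,(174,98),162))
print('exp hinge px',proj(P,(532.7,225.6,162)))
for b in blobs(im,'red',300):print(b, onz(P,b[0],162))
g=im[120:180,225:290].max(2);ys,xs=np.where(g<45);print('dark',xs.mean()+225,ys.mean()+120,len(xs),xs.min()+225,xs.max()+225,ys.min()+120,ys.max()+120)
A=arm.camera_params("side");a=arm.grab_frame("side")
print('side knob', proj(A,(490,242.9,176)))
g=a[255:300,260:300].max(2);ys,xs=np.where(g<45);print('side dark',xs.mean()+260,ys.mean()+255,len(xs))
```

```text
[502.5 190.7 167.8]
knobtop [489.7 245.2 190. ] base [488.7 239.8 162. ] hinge [531.6 226.6 162. ] eye [447.7 259.7 162. ]
exp hinge px [339.7 188.2]
(array([246.9, 138.7]), array([ 139,   62,  222,  149, 7003], dtype=int32)) [483.7 244.8 162. ]
dark 258.06880733944956 150.56574923547402 654 244 271 135 165
side knob [279.6 277. ]
side dark 279.37931034482756 277.63793103448273 58
```

Request:
jog_arm(series="0 0 -0.025 0; 0 0 -0.025 0; -0.002 -0.025 0 0; -0.002 -0.03 0 0; -0.0025 -0.025 0 0; 0 0 0.025 0; 0 0 0.0255 0; 0 0 0 0; 0 0 0 0")

```text
t: 15.35
tool_pos: [486.2, 270.0, 167.4]
ee_rot: [0.0, 0.998, 0.058, -0.0]
ft_force: [-0.3, 0.0, 0.2]
finger_gap: -0.3
```

Request:
jog_arm(series="0 0.008 0 0; 0 0.01 0 0; -0.002 0.01 0 0; 0 0 0 0")

```text
t: 15.75
tool_pos: [487.7, 240.1, 167.9]
ee_rot: [0.0, 0.998, 0.057, 0.0]
ft_force: [0.5, 0.3, 0.5]
finger_gap: 0.0
```

Run:
```python
from h import *
from workcell import arm
np.set_printoptions(precision=1,suppress=True)
s=arm.state();P=arm.camera_params("wrist");im=arm.grab_frame("wrist");cv2.imwrite("pics/w8.png",im)
print(s['tool_pos'],s['ft_force'],s['finger_gap'],'exp hinge px',proj(P,(532.7,225.6,162)),'knob',proj(P,(489.7,243.5,190)),'eye',proj(P,(447.7,259,162)))
for b in blobs(im,'red',100):print(b, onz(P,b[0],162))
```

```text
[487.7 240.1 167.9] [0.5 0.3 0.5] 0.02280289896460249 exp hinge px [351.7 279.4] knob [278.2 262.3] eye [199.2 203.4]
(array([264.8, 235.4]), array([ 167,  170,  204,  128, 5632], dtype=int32)) [483.  245.5 162. ]
```

View pics/w8.png

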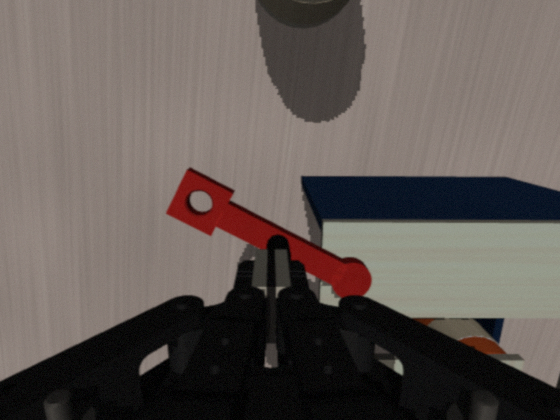

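The fingers hide the knob's top in this view: they appear to pass over it, so the tips stand higher than assumed. I'll go lower beside the knob (outside the plate) and push.

Request:
jog_arm(series="0 -0.016 0 0; 0 -0.017 0 0; 0 0 0.006 0; 0 0 0.006 0; 0 0 0 0; 0.0015 0.011 0 0; 0.001 0.012 0 0; -0.0035 0.007 0 0; -0.003 0.006 0 0; 0 0 0 0; 0 0 0 0")

```text
t: 16.9
tool_pos: [484.1, 237.9, 155.5]
ee_rot: [-0.0, 0.998, 0.057, 0.0]
ft_force: [0.6, 0.8, -0.1]
finger_gap: -0.1
```

```bash
cat > gate.py <<'E'
from h import *
from workcell import arm
np.set_printoptions(precision=1,suppress=True)
def look():
    s=arm.state();P=arm.camera_params("wrist");im=arm.grab_frame("wrist");cv2.imwrite("pics/wg.png",im)
    print(s['t'],s['tool_pos'],s['ft_force'],s['finger_gap'])
    m=mask(im,'red');cs,h=cv2.findContours(m,cv2.RETR_CCOMP,cv2.CHAIN_APPROX_NONE)
    for c,k in zip(cs,h[0]):
        a=cv2.contourArea(c)
        if a<60: continue
        u=cv2.moments(c);uv=(u['m10']/u['m00'],u['m01']/u['m00']);X=onz(P,uv,162)
        v=X[:2]-np.array([532.7,225.6]);f=np.arctan2(v[1],v[0])-.115
        print('hole' if k[3]>=0 else 'blob',a,np.round(uv,0),X,'q',round((-np.pi/2-f+np.pi)%(2*np.pi)-np.pi,3),'r',round(np.hypot(*v),1))
    A=arm.camera_params("side");a=arm.grab_frame("side");cv2.imwrite("pics/sg.png",a)
    print('side red',[b[0] for b in blobs(a,'red')])
    for q in(2.07,1.5,1,.5,0):
        d=np.array([-np.sin(q),-np.cos(q)]);r=np.array([[.9934,-.1147],[.1147,.9934]])@d
        print(q,'side px eye',proj(A,[532.7+92*r[0],225.6+92*r[1],162]))
look()
E
python3 gate.py
```

```text
16.9 [484.1 237.9 155.5] [ 0.6  0.8 -0.1] -0.10428690792892595
blob 1711.0 [348. 285.] [523.9 225.8 162. ] q 1.705 r 8.8
blob 1816.0 [195. 280.] [446.4 219.9 162. ] q 1.62 r 86.5
side red [array([380.4, 159.5]), array([269.2, 265.6]), array([306.1, 282. ])]
2.07 side px eye [294.5 300.1]
1.5 side px eye [312.6 280.7]
1 side px eye [315.3 260.3]
0.5 side px eye [306.1 242.3]
0 side px eye [288.2 230.3]
```

Request:
jog_arm(series="-0.0015 0.0085 0 0; -0.0015 0.0085 0 0; 0.001 0.0075 0 0; 0.001 0.0075 0 0; 0.003 0.007 0 0; 0.003 0.0065 0 0; 0.005 0.0055 0 0; 0.005 0.0055 0 0; 0 0 0 0; 0 0 0 0")

```text
t: 18.0
tool_pos: [505.5, 183.6, 155.1]
ee_rot: [0.0, 0.998, 0.058, -0.0]
ft_force: [-0.2, 0.5, 0.0]
finger_gap: -0.2
```

```bash
python3 gate.py
```

```text
18.0 [505.5 183.6 155.1] [-0.2  0.5  0. ] -0.17076349144593078
blob 3325.5 [331. 206.] [530.3 212.  162. ] q 0.289 r 13.8
side red [array([379.4, 152.1]), array([259.3, 175.1]), array([272.5, 259.5])]
2.07 side px eye [294.5 300.1]
1.5 side px eye [312.6 280.7]
1 side px eye [315.3 260.3]
0.5 side px eye [306.1 242.3]
0 side px eye [288.2 230.3]
```

Request:
jog_arm(series="0.0065 0.004 0 0; 0.0065 0.0035 0 0; 0.004 0 0 0; 0 0 0 0; 0 0 0 0")

```text
t: 18.6
tool_pos: [520.7, 177.9, 154.9]
ee_rot: [0.0, 0.998, 0.058, -0.003]
ft_force: [-10.6, -1.0, 7.1]
finger_gap: -0.2
```

Request:
jog_arm(series="0.003 0 0 0; 0.002 0 0 0; 0 0 0 0; 0 0 0 0")

```text
t: 19.0
tool_pos: [521.3, 177.9, 154.5]
ee_rot: [0.001, 0.998, 0.058, -0.007]
ft_force: [-25.0, -1.2, 17.0]
finger_gap: 0.3
```

```bash
python3 gate.py
```

```text
19.0 [521.3 177.9 154.5] [-25.   -1.2  17. ] 0.33671680650765007
blob 3455.5 [308. 192.] [534.  211.8 162. ] q 0.021 r 13.9
side red [array([380.3, 146.5]), array([378.4, 158.5]), array([257. , 175.9]), array([270.6, 258.6])]
2.07 side px eye [294.5 300.1]
1.5 side px eye [312.6 280.7]
1 side px eye [315.3 260.3]
0.5 side px eye [306.1 242.3]
0 side px eye [288.2 230.3]
```

Request:
jog_arm(series="-0.005 0 0 0; -0.01 0 0 0; -0.015 0 0 0; 0 0 -0.03 0; 0 0 -0.04 0; 0 0 -0.03 0; 0.01 0.028 0 0; 0.013 0.036 0 0; 0.013 0.036 0 0; 0.011 0.03 0 0; 0 0 0 0; 0 0 0 0", hand=0)

```text
t: 20.3
tool_pos: [560.4, 51.2, 255.2]
ee_rot: [-0.0, 0.998, 0.057, -0.0]
ft_force: [-1.1, -1.2, -0.8]
finger_gap: 85.7
```

```bash
python3 gate.py
python3 - <<'E'
from h import *
from workcell import arm
np.set_printoptions(precision=1,suppress=True)
s=arm.state();P=arm.camera_params("wrist");im=cv2.imread("pics/wg.png")
R=Ro.from_quat(s['ee_rot'],scalar_first=True).as_matrix();print(R[:,0])
for n,X in dict(pin=(553.3,46.75,200),lug=(543.2,134.2,174),hinge=(532.7,225.6,162),knob=(537.9,179.9,190)).items(): print(n,proj(P,X))
for c,z in(('green',187),('yellow',174)):
    for b in blobs(im,c,60):print(c,b,onz(P,b[0],z),R.T@(onz(P,b[0],z)-s['tool_pos']))
a=cv2.imread("pics/sg.png");
cv2.imwrite("pics/m9.png",np.hstack([cv2.resize(im,None,fx=.9,fy=.9),cv2.resize(a[150:290,200:340],(378,378))[:, :290]]))
E
```

```text
20.3 [560.4  51.2 255.2] [-1.1 -1.2 -0.8] 85.71623141404847
blob 1217.5 [440. 249.] [697.9  29.8 162. ] q -0.586 r 256.2
blob 600.5 [414. 224.] [672.8  48.  162. ] q -0.553 r 226.2
blob 270.5 [258.  53.] [538.6 157.2 162. ] q 0.029 r 68.6
side red [array([380.7, 146.2]), array([378.5, 158.5]), array([259. , 175.2]), array([274. , 253.7])]
2.07 side px eye [294.5 300.1]
1.5 side px eye [312.6 280.7]
1 side px eye [315.3 260.3]
0.5 side px eye [306.1 242.3]
0 side px eye [288.2 230.3]
[ 1.   0.1 -0. ]
pin [261.7 225.6]
lug [261.8  89.7]
hinge [261.4 -60.9]
knob [260.6   6.6]
green (array([444.5, 133.6]), array([ 404,  105,   74,   56, 2305], dtype=int32)) [666.6 119.9 187. ] [113.9 -54.7  68.2]
green (array([259.3, 224.1]), array([247, 213,  25,  23, 463], dtype=int32)) [551.6  43.4 187. ] [-9.1  8.  68.2]
yellow (array([260.1,  95.8]), array([ 241,   66,   40,   58, 1853], dtype=int32)) [542.5 130.2 174. ] [ -8.2 -79.2  81.2]
```

View pics/m9.png

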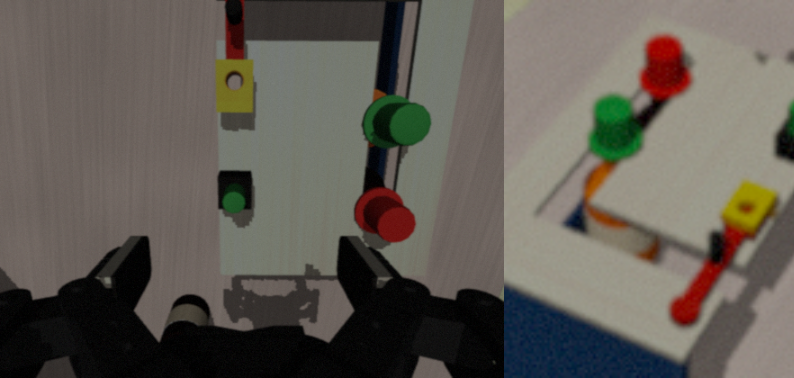

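The picture shows the gate shut under the lug, lug hole at full-frame (260,90), and pin head at (259,222). Both agree with the rack model to about 1 mm. Now I'll grip the pin.

Request:
jog_arm(series="-0.005 0.003 0.02 0; -0.004 0 0.025 0; 0 0 0.02 0; 0 0 0.01 0; 0 0 0 0; 0 0 0 0", squeeze=40)

```text
t: 21.0
tool_pos: [551.9, 48.4, 181.0]
ee_rot: [-0.0, 0.998, 0.058, 0.0]
ft_force: [-0.1, -0.9, 0.6]
finger_gap: 85.4
```

Request:
jog_arm(series="0 0 0 0;0 0 0 0;0 0 0 0;0 0 0 0;0 0 0 0;0 0 0 0;0 0 0 0;0 0 0 0;0 0 0 0;0 0 0 0", hand=255)

```text
t: 22.0
tool_pos: [551.4, 47.8, 180.3]
ee_rot: [0.0, 0.998, 0.058, -0.0]
ft_force: [0.4, 0.3, 0.2]
finger_gap: 0.4
```

Request:
jog_arm(series="0 0 0 0;0 0 0 0;0 0 0 0;0 0 0 0;0 0 0 0;0 0 0 0;0 0 0.01 0;0 0 0.01 0; 0 0 0 0; 0 0 0 0", hand=0)

```text
t: 23.0
tool_pos: [551.0, 47.8, 159.6]
ee_rot: [-0.0, 0.998, 0.058, -0.001]
ft_force: [0.7, 0.3, 0.3]
finger_gap: 85.4
```

Request:
jog_arm(series="0 0 0 0;0 0 0 0;0 0 0 0;0 0 0 0;0 0 0 0;0 0 0 0;0 0 0 0;0 0 0 0;0 0 0 0;0 0 0 0", hand=255)

```text
t: 24.0
tool_pos: [551.6, 47.8, 160.6]
ee_rot: [-0.0, 0.998, 0.058, 0.0]
ft_force: [-1.4, -0.6, 5.5]
finger_gap: 16.4
```

Request:
jog_arm(series="0 0 -0.008 0; 0 0 -0.012 0; 0 0 -0.015 0; 0 0 -0.015 0; 0 0 -0.005 0; 0 0 0 0; 0 0 0 0")

```text
t: 24.7
tool_pos: [551.1, 47.8, 215.0]
ee_rot: [-0.0, 0.998, 0.058, -0.0]
ft_force: [-0.4, 0.1, -1.3]
finger_gap: 16.3
```

Run:
```python
from h import *
from workcell import arm
np.set_printoptions(precision=1,suppress=True)
s=arm.state();P=arm.camera_params("wrist");im=arm.grab_frame("wrist");cv2.imwrite("pics/w10.png",im)
A=arm.camera_params("side");a=arm.grab_frame("side");cv2.imwrite("pics/s10.png",a)
print(s['t'],s['tool_pos'],s['finger_gap'],s['ft_force'])
R=Ro.from_quat(s['ee_rot'],scalar_first=True).as_matrix()
for b in blobs(a,'green',10):print('side',b)
print('pred head side',proj(A,(551.9,47,187+55)),'old',proj(A,(551.9,47,187)))
for c,z in(('green',242),('yellow',174)):
    for b in blobs(im,c,40):print('wrist',c,b,onz(P,b[0],z))
print('pred wrist head',proj(P,(551.9,47,242)),'head top',proj(P,(551.9,47,255)),'lughole',proj(P,(542.5,134.3,174)))
# lug hole contour
m=mask(im,'yellow');cs,h=cv2.findContours(m,cv2.RETR_CCOMP,cv2.CHAIN_APPROX_NONE)
for c,k in zip(cs,h[0]):
    if k[3]>=0 and cv2.contourArea(c)>20:
        u=cv2.moments(c);uv=(u['m10']/u['m00'],u['m01']/u['m00']);X=onz(P,uv,174);print('hole',cv2.contourArea(c),uv,X,R.T@(X-s['tool_pos']))
# pin shaft in side: sample
g=cv2.cvtColor(im,cv2.COLOR_BGR2HSV)
```

```text
24.7 [551.1  47.8 215. ] 16.306389723396006 [-0.4  0.1 -1.3]
side (array([309.7, 172.9]), array([307, 167,   6,  14,  69], dtype=int32))
side (array([240.5, 197.6]), array([232, 186,  19,  23, 320], dtype=int32))
pred head side [309.7 173.5] old [308.3 193.6]
wrist green (array([462.5, 123.4]), array([442, 101,  61,  62, 996], dtype=int32)) [617.1 119.7 242. ]
wrist green (array([510.3, 138.5]), array([ 483,  111,   56,   56, 2343], dtype=int32)) [637.3 116.2 242. ]
wrist green (array([271.6, 289.6]), array([ 253,  271,   38,   38, 1129], dtype=int32)) [551.4  39.9 242. ]
wrist yellow (array([275.2,  87.7]), array([ 252,   52,   48,   70, 2742], dtype=int32)) [543.2 129.1 174. ]
pred wrist head [274.6 275.3] head top [274.9 289.8] lughole [275.   77.9]
hole 554.5 (275.05981364592725, 79.88127442140066) [542.7 133.3 174. ] [  1.5 -85.9  41. ]
```

Request:
jog_arm(series="0 -0.012 0 0; 0 -0.02 0 0; 0.001 -0.02 0 0; 0.001 -0.02 0 0; 0 -0.01 0 0; 0 -0.005 0 0; 0 0 0 0; 0 0 0 0; 0 0 0 0")

```text
t: 25.7
tool_pos: [543.5, 133.9, 215.3]
ee_rot: [0.0, 0.998, 0.057, -0.0]
ft_force: [-0.5, 0.2, -1.3]
finger_gap: 16.0
```

Run:
```python
from h import *
from workcell import arm
np.set_printoptions(precision=1,suppress=True)
s=arm.state();P=arm.camera_params("wrist");im=arm.grab_frame("wrist")
A=arm.camera_params("side");a=arm.grab_frame("side")
print(s['t'],s['tool_pos'],s['finger_gap'])
print('target tip side',proj(A,(542.6,134,189)),'head',proj(A,(542.6,134,242)),'lug',proj(A,(542.6,134,174)))
for c in('green','yellow'):
  for b in blobs(a,c,10):print('side',c,b)
for c in('green','yellow'):
  for b in blobs(im,c,40):print('wrist',c,b)
print('wrist: head top',proj(P,(542.6,134,255)),'lug',proj(P,(542.6,134,174)),'lugcentre z174 corners',[proj(P,np.array([630.9,116.1,0])+[.9934*x-.1147*y,.1147*x+.9934*y,174]).round() for x,y in((-99,13),(-71,43))])
```

```text
25.7 [543.5 133.9 215.3] 16.01537740567996
target tip side [288.7 221.1] head [289.2 201.7] lug [288.6 226.3]
side green (array([240.6, 197.6]), array([232, 186,  19,  23, 321], dtype=int32))
side green (array([288.6, 199.6]), array([286, 193,   6,  15,  67], dtype=int32))
side yellow (array([290.6, 226.2]), array([281, 219,  20,  17, 200], dtype=int32))
side yellow (array([ 48.1, 320.5]), array([  12,  290,   73,   62, 3296], dtype=int32))
wrist green (array([446.4, 248.2]), array([423, 230,  62,  51, 937], dtype=int32))
wrist green (array([480.7, 280.1]), array([ 456,  258,   50,   45, 1714], dtype=int32))
wrist green (array([271.2, 289.6]), array([ 253,  271,   38,   39, 1182], dtype=int32))
wrist yellow (array([271.1, 225. ]), array([ 250,  202,   43,   58, 1507], dtype=int32))
wrist: head top [271.1 286.9] lug [271.  224.8] lugcentre z174 corners [array([250., 247.]), array([295., 201.])]
```

Request:
jog_arm(series="0 -0.001 0.005 0; 0 0 0.008 0; 0 0 0.007 0; 0 0 0.005 0; 0 0 0 0; 0 0 0 0")

```text
t: 26.4
tool_pos: [543.3, 135.4, 190.1]
ee_rot: [0.0, 0.998, 0.058, -0.0]
ft_force: [-0.2, 0.6, -0.4]
finger_gap: 16.1
```

Request:
jog_arm(series="0 0 0.005 0; 0 0 0.005 0; 0 0 0 0; 0 0 0 0")

```text
t: 26.8
tool_pos: [543.2, 135.4, 180.1]
ee_rot: [0.0, 0.998, 0.058, -0.0]
ft_force: [-0.3, -1.3, 0.1]
finger_gap: 15.9
```

Request:
jog_arm(series="0 0 0.005 0; 0 0 0.005 0; 0 0 0.004 0; 0 0 0 0; 0 0 0 0")

```text
t: 27.3
tool_pos: [543.2, 135.4, 166.1]
ee_rot: [0.0, 0.998, 0.058, -0.0]
ft_force: [0.3, -0.5, 0.4]
finger_gap: 16.0
```

Request:
jog_arm(series="0 0 0.003 0; 0 0 0.002 0; 0 0 0.001 0; 0 0 0 0; 0 0 0 0")

```text
t: 27.8
tool_pos: [543.3, 135.4, 160.6]
ee_rot: [-0.0, 0.998, 0.058, 0.0]
ft_force: [-1.5, -1.4, 4.3]
finger_gap: 16.1
```

Request:
jog_arm(series="0 0 0 0;0 0 0 0;0 0 0 0;0 0 0 0;0 0 0 0;0 0 0 0;0 0 0 0", hand=0)

```text
t: 28.5
tool_pos: [543.3, 135.5, 160.3]
ee_rot: [-0.0, 0.998, 0.058, -0.0]
ft_force: [-0.5, -0.4, -0.9]
finger_gap: 85.4
```

Request:
jog_arm(series="0 0 -0.02 0;0 0 -0.03 0;0 0 -0.03 0; -0.02 0.01 -0.02 0; -0.03 0.03 0 0; -0.03 0.03 0 0; -0.03 0.03 0 0; 0 0.03 0 0; 0 0 0 0; 0 0 0 0")

```text
t: 29.5
tool_pos: [449.1, -6.7, 260.5]
ee_rot: [-0.0, 0.998, 0.057, 0.0]
ft_force: [-0.1, 0.3, -0.4]
finger_gap: 85.4
```

Run:
```python
from h import *
from workcell import arm
np.set_printoptions(precision=1,suppress=True)
s=arm.state();P=arm.camera_params("wrist");im=arm.grab_frame("wrist");cv2.imwrite("pics/wf.png",im)
A=arm.camera_params("side");a=arm.grab_frame("side");B=arm.camera_params("top");b=arm.grab_frame("top")
cv2.imwrite("pics/sf.png",a);cv2.imwrite("pics/tf.png",b)
print(s['t'],s['tool_pos'],s['finger_gap'],s['ft_force'])
for c in('green','yellow','red'):
  for x in blobs(a,c,10):print('side',c,x)
  for x in blobs(b,c,10):print('top',c,x)
  for x in blobs(im,c,40):print('wrist',c,x)
for n,X in dict(head=(542.6,134,187),headtop=(542.6,134,200),juicecap=(676.2,116.3,171)).items():print(n,'side',proj(A,X),'top',proj(B,X),'wrist',proj(P,X))
```

```text
29.5 [449.1  -6.7 260.5] 85.40447275291203 [-0.1  0.3 -0.4]
side green (array([240.5, 197.6]), array([232, 186,  19,  23, 315], dtype=int32))
side green (array([289.5, 221. ]), array([286, 216,   8,  12,  75], dtype=int32))
top green (array([257. , 176.5]), array([251, 170,  14,  15, 125], dtype=int32))
top green (array([250.4, 224.3]), array([248, 222,   6,   6,  27], dtype=int32))
wrist green (array([456.9,   9.3]), array([444,   0,  28,  22, 520], dtype=int32))
side yellow (array([290.7, 227.8]), array([281, 220,  20,  15, 134], dtype=int32))
side yellow (array([ 48. , 320.5]), array([  12,  290,   73,   63, 3294], dtype=int32))
top yellow (array([132.5, 132.6]), array([ 112,  113,   42,   40, 1293], dtype=int32))
top yellow (array([252.6, 227.7]), array([246, 221,  15,  10,  54], dtype=int32))
wrist yellow (array([421.9,  28.3]), array([413,   0,  26,  56, 672], dtype=int32))
wrist yellow (array([452.4,  40.5]), array([448,  25,   9,  31, 122], dtype=int32))
side red (array([380.9, 146. ]), array([375, 142,  12,   9,  79], dtype=int32))
side red (array([378.4, 158.4]), array([371, 152,  17,  11,  80], dtype=int32))
side red (array([259. , 175.2]), array([251, 164,  18,  23, 299], dtype=int32))
side red (array([273.7, 254.2]), array([262, 234,  29,  36, 242], dtype=int32))
top red (array([286.7, 173.2]), array([280, 166,  14,  16, 135], dtype=int32))
top red (array([243.1, 226.8]), array([242, 225,   3,   5,  11], dtype=int32))
top red (array([221.9, 229.4]), array([214, 227,  19,   7,  79], dtype=int32))
top red (array([378.9, 240.2]), array([371, 233,  16,  16, 154], dtype=int32))
wrist red (array([551.5, 181.1]), array([544, 158,  16,  46, 418], dtype=int32))
head side [288.7 221.8] top [250.8 224.3] wrist [447.8  10.3]
headtop side [288.8 217.3] top [250.3 223.7] wrist [458.7   3.9]
juicecap side [239.5 194.8] top [258.4 175.3] wrist [619.7  69.8]
```

All views agree, so I'll hand in.

```bash
python3 -c "
from workcell import arm
print(arm.hand_in())"
```

```text
the job is handed in; nothing more can be done
None
```

The job is handed in at about 29.5 s of the 69 s allowed. The juice bottle hangs in the cross lane, the gate is shut against its stop, and the pin locks it in the lug. `hand_in()` gave no verdict.

**Last checks**
- **Juice bottle:** it hangs at its place in both the side and top views, within 1–3 pixels of where it should be.
- **Gate:** I pushed it until the stop gave about 25 N. The camera then read about 0.03 rad from shut, which is within its error. The pin passed the lug and eye with no resistance.
- **Pin:** the head sits within 1 pixel of its home position in both views. The arm felt contact at the same height as in the parking hole.
- **Other items:** the hanging cola did not move. The standing cola was unmoved in the top view; in the side view its cap showed as two red patches, which I took to be shadow. I did not measure the jar; nothing came near it.

**What disagreed:** gripping the knob and my first try on the pin head both closed on nothing. The fingertips seem to reach about 20 mm less far than the reported tool point. I instead pushed the gate shut with closed fingers and gripped the pin about 20 mm lower.

The finger gap also read about 2–5 mm less than the true width of the parts.

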